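Slide the glue pan over, then hold the ball tray level above the freed ring

TASK

First slide the lidded glue pan along the warmer, without lifting or tipping it, from the ring it stands on to the middle of the empty ring. Then pick up the wooden tray by its handle, keeping the loose ball in its pocket, and hold it level and still, centred above the ring that the pan has left, its underside about 15 cm above the warmer's top. Finish while still holding the tray up there in the gripper; leave everything else where it is.

Things in the scene. Friction and masses are not known exactly. Their poses are not given: they have to be found in the camera images.
- plate: flat dark two-ring glue warmer fixed to the bench (switched off), 200 (its x) x 340 (its y) x 25 high (mm), smooth flat top. Origin: centre of its underside on the bench.
- ring_pan: the ring the pan stands on at the start: a thin circle, 126 mm outside diameter, drawn on the warmer's top (nothing stands proud). Origin: its centre on the plate top, 25 mm above the bench. The two rings look alike, 170 mm apart along the plate's y; either may be the one with the pan.
- ring_empty: the other, empty ring, like the first. Origin: its centre on the plate top, 25 mm above the bench.
- pan: shallow aluminium pan with fixed lid, 0.4 to 0.75 kg. Sizes in mm: body 110 dia, 40 high; lid 104 dia up to 46; on its centre an upright dark wood round knob, 28 dia, from 46 to 76 above the pan's underside. A stick handle points along its own -x (roughly to the robot), ending 135 from the axis, 18 wide, 24 to 36 high. Origin: centre of its underside.
- tray: plywood tray (sizes in mm), 150 (its x) x 140 (its y), board 12 thick, 0.3 to 0.5 kg. Across the middle a wooden handle bar along its x, 140 long, 16 thick, from 71 to 96 above the underside, open below between its two end posts. Two round pockets, 40 dia, 4 deep, at y = +42 and -42; the ball lies in the +y one, the other is empty. Origin: centre of its underside.
- pocket (a point): centre of the floor of the tray's pocket that holds the ball: tray frame (0, 42, 8) mm.
- ball_center (a point): centre of the loose turned wooden ball, 36 mm dia, 20 g, which can roll about 9 mm either way in its pocket; its top stands 44 mm above the tray's underside, well below the handle bar.
- chisel_wide: bystander, to be left alone: wide chisel lying on the bench, about 250 x 24 x 22 mm. Origin: underside of the brass collar between handle (to its -x) and blade (+x).
- chisel_narrow: bystander, to be left alone: narrow chisel lying on the bench, about 250 x 24 x 22 mm. Origin: underside of the brass collar between handle (to its -x) and blade (+x).
- finial: bystander, to be left alone: small turned wooden finial standing on its foot, 28 mm dia, 40 mm tall. Origin: centre of its underside.
- mallet: bystander, to be left alone: wooden carving mallet standing on its head, 88 mm dia, 230 mm tall. Origin: centre of its underside.
- glue: bystander, to be left alone: white glue bottle with red cap, 60 mm dia, 170 mm tall. Origin: centre of its underside.
- offcut: bystander, to be left alone: block of pale wood, 90 x 60 x 28 mm. Origin: centre of its underside.
- jar: bystander, to be left alone: empty white ceramic cup, 72 mm dia, 80 mm tall. Origin: centre of its underside.
Not all that is in view belongs to the job. Leave any red look-alike of the part that bears ball_center alone.

How it is judged:
By the outcome, as a careful person would: the job done as asked, in the order asked, and still so for the second after the job is handed in, while the arm keeps its last pose, push and grip.
It also fails if it takes over 67 s, if anything falls off the work surface, if the arm or the gripper's body presses on something with over 40 N, if the wrist force passes 120 N, or if a joint passes its speed limit or range.

ROBOT

A 7-joint arm with a two-finger parallel gripper is mounted at the origin on the work surface. World frame = base frame: x ahead of the robot, y to its left, z up, the work surface at z = 0. Lengths are in mm, angles in rad, forces in N, time in s.
With the tool pointing down it reaches from about 400 to 850 mm from the base axis. Payload 4.5 kg.
Tool frame: the origin (TCP) lies on the centre line of the jaws, within the pads' length; the fingertips stand 25 mm ahead of it and the grasp point (between the pads) lies 6 mm ahead of it (tip_extent is the distance from the TCP to the fingertips, in mm); z points along the fingers, y is the line along which they close (so a half turn about z gives the same grasp; the last joint's range is limited). The gripper opens to 85 mm and grips with 20 to 120 N. Pads are 22 mm wide; open, the fingers measure 114 mm over their backs; the gripper's body (76 mm by 85 mm) begins 54 mm behind the grasp point. The pads swing forward as they close: fully open they stand 13 mm farther back than shut.
Start: joints at [1.226, 0.689, -0.195, 1.565, 0.157, 0.902, -0.215], TCP at [231.158, -580.705, 256.317] pointing down, gripper open.
Joint ranges: [-3.01, 3.01], [-0.46, 2.08], [-1.47, 1.51], [0.13, 2.56], [-1, 4.14], [0.04, 2.09], [-2.66, 2.66]. Speed limits (rad/s): [2.57, 2.57, 3.14, 3.14, 3.14, 3.14, 3.14].

INTERFACE

Orientations are given as a rotation vector (axis times angle).
In Python, from rig import * gives the robot as it stands. The module is installed in compiled form; this text tells all that it offers.
- The arm moves only by the tool drive_tool, never from a script. Its argument "increments" is a list of rows, each a list of 3 entries, a list of its own where there are three numbers: the shift along the tool's x, y, z in a scale on which 1.0 is 75 cm, then the turn about the tool's z in a scale on which 1.0 is pi rad, then the finger opening in mm, from 0 to 85.4. A call has 1 to 12 rows; each row is the pose to reach, as a shift and turn from the pose commanded when the call began, along the tool's axes at that moment; what a row does not reach only later rows make up. A row lasts 1/8 s, in which the tool goes at most 62.5 mm and 10.7 degrees, less where a joint would pass 70% of its speed; a pose out of reach is approached as far as the arm can. No shift or turn number may pass 1 either way. A call with a gripper value outside its range is refused whole. The fingers move at their own pace and stop on an object; the grip force is fixed at half the most. Time passes only in rows, so rows that repeat a pose let the fingers close. It gives the time, the measured TCP pose, the force, the opening and the grip force at its end, in the units of the state.
- read_state(): the state, without advancing time (a new reading comes with each control period).
- camera(name): name is "scene" or "top" or "wrist"; returns a dict with "img" (480x640x3 uint8, red, green, blue), "vertical_fov" (degrees; the focal length in pixels is half the picture's height over the tangent of half this angle, whatever the lens; pixels are square), "cx", "cy" (the principal point, pixels), "cam_to_world" (4x4, takes a point from camera to world coordinates); the wrist camera has in their place "T_tool_cam" (4x4, takes a point from camera to tool coordinates, whose origin is the TCP and whose axes are the flange's). Camera axes: x right, y up, looking along -z (the intrinsics and any distortion apply to the point x, -y, -z); pixel columns grow to the right and rows downward; lengths in mm; the calibration is good to about 2 mm. The wrist camera is an equidistant fisheye: a pixel r from the principal point sees the ray r / f radians off the axis. A picture is of the moment at which its call begins: read the wrist's pose just before it. There is no depth.
- job_done(): hands the job in; it is judged then, once.
The state is a dict: "t": time; "joint_positions": joint angles; "joint_velocities": joint speeds; "joint_efforts": joint torques, N m; "tool_pos": TCP position; "tcp_rot": TCP orientation; "contact_force": force on the tool from outside, world axes, zero at the start; "torque": the same for the moment, N m; "opening": opening from 0.0 (shut) to 1.0 (fully open); "gripper_force": force on a finger pad.
Only numpy, scipy, OpenCV 4.12 (cv2) and the standard library are available. Lean on these libraries where they do the work, as an engineer would, in place of code of your own. Each camera call takes 0.05 s, during which the arm holds its last target. There are 200 camera calls.

## Working session

There is one attempt and no reset: what is moved stays moved. The work goes in short steps, Python scripts to look and compute and a tool call to move; the robot and the scene stay as the last step left them, time stands still between calls to the robot, and variables do not carry over. Pictures are saved under pics/ and viewed, at most 13 in all, crops included, and the job is handed in when it is done.

Besides the shell and the picture viewer there is one more tool, called after ">>>" as name(argument=value, ...), one argument or row to a line, values as JSON. drive_tool: Moves the arm, as the interface text tells. Its arguments: {"type":"object","properties":{"increments":{"type":"array","items":{"type":"array"}}},"required":["increments"]}

```bash
mkdir -p pics; cat > h.py <<'E'
from rig import *
import numpy as np, cv2
from scipy.spatial.transform import Rotation as R
def grab(n,f=None):
    s=read_state(); c=camera(n)
    if f: cv2.imwrite('pics/'+f,c['img'][:,:,::-1])
    c['s']=s; return c
def cam(c):
    f=240/np.tan(np.radians(c['vertical_fov'])/2)
    if 'cam_to_world' in c: return f,np.array(c['cam_to_world'])
    T=np.eye(4);T[:3,:3]=R.from_rotvec(c['s']['tcp_rot']).as_matrix();T[:3,3]=c['s']['tool_pos']
    return f,T@np.array(c['T_tool_cam'])
def cast(c,u,v,z):
    f,T=cam(c);a=np.array([u-c['cx'],v-c['cy']],float)
    if 'cam_to_world' in c: d=np.array([a[0]/f,-a[1]/f,-1])
    else:
        r=np.hypot(*a)+1e-9;t=r/f;d=np.array([np.sin(t)*a[0]/r,-np.sin(t)*a[1]/r,-np.cos(t)])
    d=T[:3,:3]@d;o=T[:3,3];return (o+d*(z-o[2])/d[2])[:2].round(1)
E
python3 - <<'E'
from h import *
for n in('top','scene','wrist'):
    c=grab(n,n+'0.png');print(n,[k for k in c if k!='img'],c['vertical_fov'],c['cx'],c['cy'],cam(c)[1].round(3).tolist(),{k:c[k] for k in c if 'dist' in k})
print(read_state())
E
```

```text
top ['vertical_fov', 'cx', 'cy', 'cam_to_world', 's'] 46.734189429070156 321.42865286152255 235.82543509341292 [[0.021, 0.984, -0.18, 326.309], [-1.0, 0.021, -0.007, 28.835], [-0.003, 0.18, 0.984, 1280.927], [0.0, 0.0, 0.0, 1.0]] {}
scene ['vertical_fov', 'cx', 'cy', 'cam_to_world', 's'] 44.85969283255854 314.7547787157525 227.29234023346362 [[0.292, -0.52, 0.803, 1600.645], [0.956, 0.141, -0.257, -323.055], [0.02, 0.843, 0.538, 781.888], [0.0, 0.0, 0.0, 1.0]] {}
wrist ['vertical_fov', 'cx', 'cy', 'T_tool_cam', 's'] 65.70646984690485 319.0254947069822 235.2298348479445 [[0.37, 0.892, 0.259, 298.145], [-0.929, 0.356, 0.101, -555.597], [-0.002, -0.278, 0.961, 374.354], [0.0, 0.0, 0.0, 1.0]] {}
{'t': 0.15, 'joint_positions': array([ 1.22579598,  0.68978781, -0.19452426,  1.56609348,  0.15729274,
        0.90252711, -0.21510384]), 'joint_velocities': array([ 0.00036728, -0.002008  , -0.00083945, -0.0017061 , -0.00086504,
        0.0025531 ,  0.00230013]), 'joint_efforts': array([-2.02628449e-03, -5.39938152e+01, -1.26865435e+00, -1.58718216e+01,
        9.23610467e-03,  6.49113965e-03, -5.81651625e-05]), 'tool_pos': array([ 230.92443335, -580.27642522,  255.6734811 ]), 'tcp_rot': array([-3.08404365e+00, -5.91289672e-01,  5.83401430e-04]), 'contact_force': array([ 0.13763139, -0.53664284, -0.18443767]), 'torque': array([-0.00870998, -0.0082372 , -0.0173402 ]), 'gripper_force': 0.0, 'opening': 0.9970174384147852}
```

View pics/top0.png

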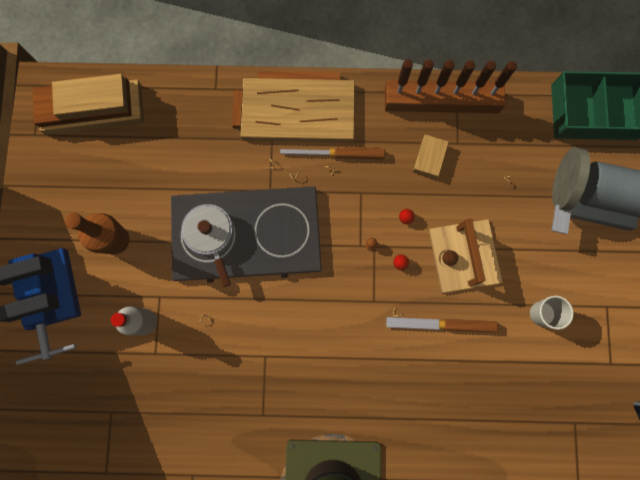

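View pics/scene0.png

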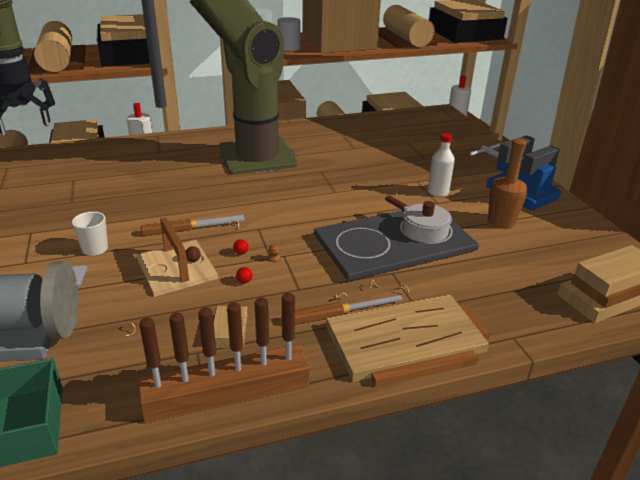

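Candidates (top view): dark wooden ball at (450,257), which lies on the tray, and red balls at (406,215) and (401,262), which lie on the bench. Only the brown one is in a tray pocket and isn't red. The pan is on the left ring at (207,232), and the empty ring is at (282,230). I'll measure and confirm these in one crop.

```bash
cat > m.py <<'E'
from h import *
c=grab('top');im=c['img'];hsv=cv2.cvtColor(im,cv2.COLOR_RGB2HSV)
# plate: low saturation dark
m=((hsv[...,1]<70)&(hsv[...,2]<90)).astype(np.uint8); m[:170]=0;m[295:]=0;m[:,:150]=0;m[:,340:]=0
m=cv2.morphologyEx(m,cv2.MORPH_OPEN,np.ones((5,5)))
cs=max(cv2.findContours(m,0,2)[0],key=cv2.contourArea)
q=cv2.boxPoints(cv2.minAreaRect(cv2.convexHull(cs)));print('plate corners',[(p.round(),cast(c,*p,25)) for p in q],'ctr',np.mean([cast(c,*p,25) for p in q],0))
# ring
m=((hsv[...,1]<60)&(hsv[...,2]>95)).astype(np.uint8);mm=np.zeros_like(m);mm[195:268,248:314]=m[195:268,248:314]
p=cv2.findNonZero(mm)[:,0];P=np.array([cast(c,*a,25) for a in p]);e=cv2.minEnclosingCircle(P.astype(np.float32));print('ring',len(p),e)
# knob and wood dark pieces
def blob(roi,cond,z,name):
    x0,y0,x1,y1=roi;b=np.zeros(im.shape[:2],np.uint8);b[y0:y1,x0:x1]=cond[y0:y1,x0:x1]
    k=max(cv2.findContours(b,0,1)[0],key=cv2.contourArea);M=cv2.moments(k);u=M['m10']/M['m00'];v=M['m01']/M['m00']
    r=cv2.minAreaRect(k);print(name,(round(u,1),round(v,1)),cast(c,u,v,z),'rect',[tuple(cast(c,*s,z)) for s in cv2.boxPoints(r)],cv2.contourArea(k));return b
br=(hsv[...,1]>90)&(hsv[...,2]<150)
blob((192,215,220,242),br,101,'knob')
# tray board: light
blob((420,210,510,300),(hsv[...,2]>165)&(hsv[...,1]<150),12,'tray')
V=np.hstack([cv2.resize(im[180:300,160:330],None,fx=2.3,fy=2.3,interpolation=2),cv2.resize(im[180:300,380:550],None,fx=2.3,fy=2.3,interpolation=2)])
cv2.imwrite('pics/crop.png',V[:,:,::-1])
s=cv2.resize(c2:=grab('scene')['img'][190:300,120:250],None,fx=3,fy=3,interpolation=2);s2=cv2.resize(grab('scene')['img'][180:290,310:490],None,fx=2.4,fy=2.4)
W=np.zeros((276+330,782+40,3),np.uint8);W[:276,:782]=V;W[276:606,:390]=s;W[276:276+264,390:822]=s2
cv2.imwrite('pics/crop.png',cv2.resize(W,(800,590))[:,:,::-1])
E
python3 m.py
```

```text
plate corners [(array([168., 196.], dtype=float32), array([642.6, 397.6])), (array([315., 186.], dtype=float32), array([672.5,  55. ])), (array([320., 270.], dtype=float32), array([475.6,  38. ])), (array([173., 280.], dtype=float32), array([447. , 371.4]))] ctr [559.425 215.5  ]
ring 382 ((568.0611572265625, 129.7855224609375), 63.96565246582031)
knob (204.1, 226.7) [556.4 291.3] rect [(np.float64(558.7), np.float64(310.1)), (np.float64(575.7), np.float64(294.9)), (np.float64(555.1), np.float64(273.0)), (np.float64(538.2), np.float64(288.3))] 113.0
tray (451.4, 257.5) [ 513.4 -263.2] rect [(np.float64(580.5), np.float64(-212.0)), (np.float64(598.7), np.float64(-290.1)), (np.float64(449.7), np.float64(-317.0)), (np.float64(432.2), np.float64(-240.4))] 1988.5
```

View pics/crop.png

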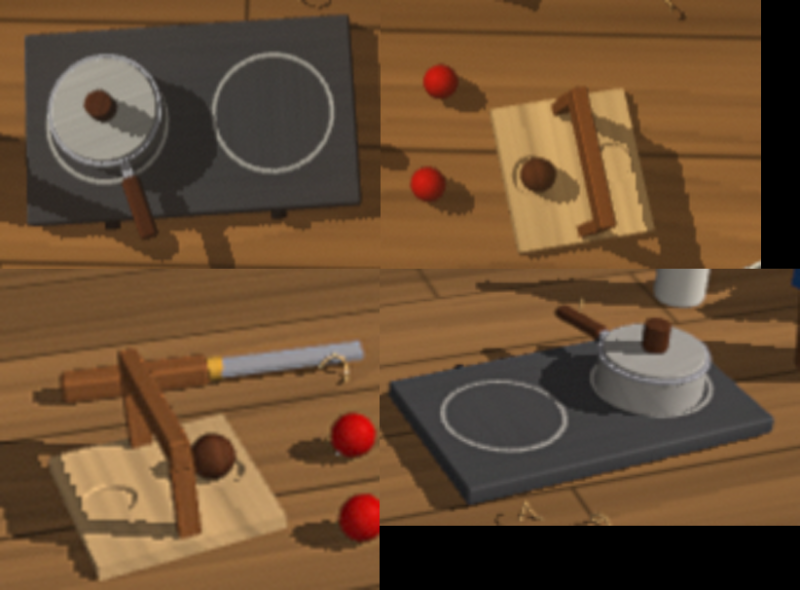

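The crop confirms the brown ball is in the tray's pocket, with both red balls on the bench. The pan is on the left ring, with its knob at (204,226) in the full picture. Next I'll work out the tray numbers and the first waypoints.

```bash
cat >> h.py <<'E'
def go(*targets):
    s=read_state();M=R.from_rotvec(s['tcp_rot']).as_matrix();y0=np.degrees(np.arctan2(M[1,0],M[0,0]))
    print('at',s['t'],np.round(s['tool_pos'],1),'toolx yaw',y0.round(2),'F',np.round(s['contact_force'],1),'open',round(s['opening']*85.4,1),'tilt',(M[:,2]*1000).round(1))
    for x,y,z,yaw in targets:
        d=M.T@(np.array([x,y,z])-s['tool_pos']);print('->',(x,y,z,yaw),d.round(1),'turn',round(np.radians(-(yaw-y0)),3))
E
python3 - <<'E'
from h import *
c=grab('top')
T=[cast(c,380+(x-380.5)/2.238,180+y/2.239,12) for x,y in((491,108),(626,89),(653,230),(519,251))]
B=[cast(c,380+(x-380.5)/2.238,180+y/2.239,96) for x,y in((577,88),(605,228))]
print(T,np.mean(T,0),B,np.mean(B,0));d=T[0]-T[3]+T[1]-T[2];print('yaw',np.degrees(np.arctan2(d[1],d[0])),np.degrees(np.arctan2(*(B[0]-B[1])[::-1])))
go((490,-260,300,14),(540,210,260,14))
E
```

```text
[array([ 581.1, -213.4]), array([ 604.2, -354.3]), array([ 457.6, -377. ]), array([ 433.3, -239.9])] [ 519.05 -296.15] [array([ 585.8, -281.3]), array([ 449.9, -304.5])] [ 517.85 -292.9 ]
yaw 9.487568198686587 9.687787383841203
at 0.35 [ 231.1 -580.6  256.1] toolx yaw 21.71 F [ 0.5 -0.2  0.5] open 85.4 tilt [-2.e-01  3.e-01 -1.e+03]
-> (490, -260, 300, 14) [ 359.1 -202.1  -43.8] turn 0.134
-> (540, 210, 260, 14) [ 579.4 -620.3   -3.7] turn 0.134
```

The manual's scale: shifts go in shares of 75 cm and turns go in shares of pi rad. Converting my numbers, 375 mm is 0.5, -159 mm is -0.212, 0.211 rad is 0.0672.

>>> drive_tool(
  increments=[
    [[0.5,-0.212,-0.0587],0.0672,85],
    [[0.5,-0.212,-0.0587],0.0672,85],
    [[0.5,-0.212,-0.0587],0.0672,85],
    [[0.5,-0.212,-0.0587],0.0672,85],
    [[0.5,-0.212,-0.0587],0.0672,85],
    [[0.5,-0.212,-0.0587],0.0672,85],
    [[0.5,-0.212,-0.0587],0.0672,85],
    [[0.5,-0.212,-0.0587],0.0672,85],
    [[0.5,-0.212,-0.0587],0.0672,85],
    [[0.5,-0.212,-0.0587],0.0672,85],
  ],
)

```text
t: 1.6
tool_pos: [519.4, -296.0, 300.2]
tcp_rot: [3.13, 0.259, -0.002]
contact_force: [0.2, -0.1, -0.2]
opening: 0.999
gripper_force: 0.0
```

```bash
python3 - <<'E'
from h import *
c=grab('wrist','w1.png');go((554,270,200,9.6),(554,270,200,-5))
E
```

```text
at 1.65 [ 519.5 -295.8  300.2] toolx yaw 9.45 F [-0.3  0.4 -0.3] open 85.3 tilt [-9.e-01 -6.e-01 -1.e+03]
-> (554, 270, 200, 9.6) [ 127.  -552.6   99.8] turn -0.003
-> (554, 270, 200, -5) [ 127.  -552.6   99.8] turn 0.252
```

View pics/w1.png

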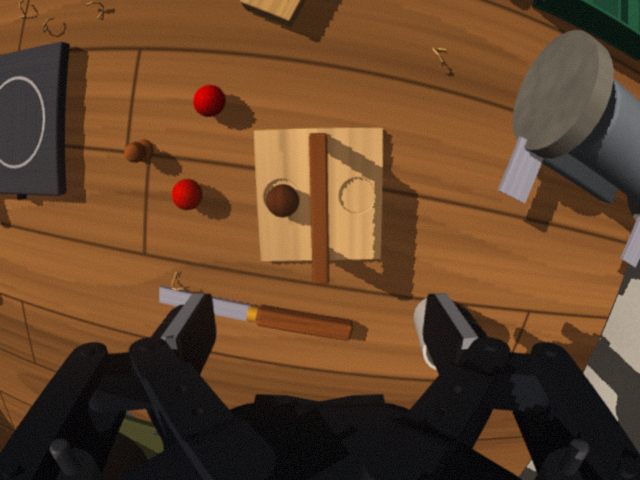

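The bar runs from (318,133) to (320,283), with the board corners at (255,131) and (380,260). The ball is at (282,200), in the left pocket.

Converted, -565 mm is -0.7533, 115 mm is 0.1533, 0.25 rad is 0.0796.

>>> drive_tool(
  increments=[
    [[0.1533,-0.7533,0.0533],0.0796,85],
    [[0.1533,-0.7533,0.0533],0.0796,85],
    [[0.1533,-0.7533,0.0533],0.0796,85],
    [[0.1533,-0.7533,0.0533],0.0796,85],
    [[0.1533,-0.7533,0.0533],0.0796,85],
    [[0.1533,-0.7533,0.0533],0.0796,85],
    [[0.1533,-0.7533,0.0533],0.0796,85],
    [[0.1533,-0.7533,0.0533],0.0796,85],
    [[0.1533,-0.7533,0.0533],0.0796,85],
    [[0.1533,-0.7533,0.0533],0.0796,85],
    [[0.1533,-0.7533,0.0533],0.0796,85],
    [[0.1533,-0.7533,0.0533],0.0796,85],
  ],
)

```text
t: 3.15
tool_pos: [540.6, 278.8, 260.4]
tcp_rot: [3.136, -0.135, 0.001]
contact_force: [0.2, -0.8, -0.1]
opening: 0.996
gripper_force: 0.0
```

```bash
python3 - <<'E'
from h import *
c=grab('wrist','w2.png');go((555,291,140,-5))
w=dict(c);w['s']={'tool_pos':np.array([519.5,-295.8,300.2]),'tcp_rot':np.array([3.13,.259,-.002])}
B=[cast(w,*p,96) for p in((318,133),(320,283))];T=[cast(w,*p,12) for p in((255,131),(382,127),(380,260),(260,262))]
print(B,np.mean(B,0),np.degrees(np.arctan2(*(B[0]-B[1])[::-1])),T,np.mean(T,0))
d=T[0]-T[3]+T[1]-T[2];print(np.degrees(np.arctan2(d[1],d[0])))
E
```

```text
at 3.2 [540.6 278.8 260.5] toolx yaw -4.95 F [ 0.9 -0.6 -0.5] open 85.0 tilt [ 4.0e-01 -1.9e+00 -1.0e+03]
-> (555, 291, 140, -5) [ 13.2 -13.6 120.5] turn 0.001
[array([ 588.6, -284.6]), array([ 452.4, -309.2])] [ 520.5 -296.9] 10.238197666512963 [array([ 579.8, -216.2]), array([ 607., -352.]), array([ 456.5, -380.3]), array([ 430.8, -241.5])] [ 518.525 -297.5  ]
10.146520056510445
```

View pics/w2.png

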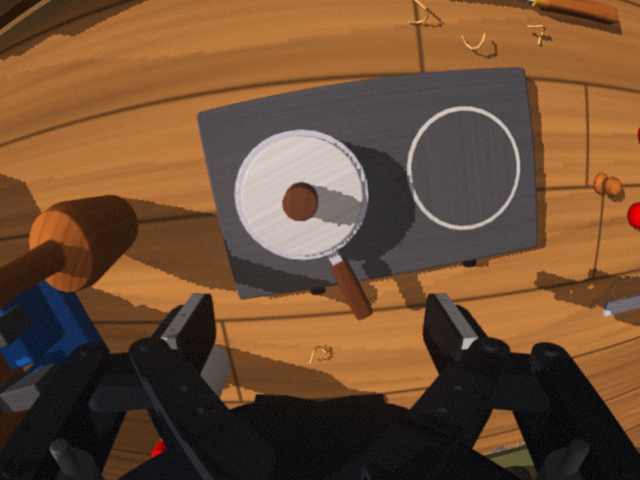

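The knob top is at (300,202) and the empty ring is at about (464,167). The mallet is on the left at (85,240), and the glue bottle's cap shows at (158,447).

```bash
python3 - <<'E'
from h import *
c=grab('wrist');im=c['img'];hsv=cv2.cvtColor(im,cv2.COLOR_RGB2HSV)
def circ(P):
    P=np.array(P);s=np.linalg.lstsq(np.c_[2*P,np.ones(len(P))],(P**2).sum(1),rcond=None)[0];return s[:2].round(1),round(float(np.sqrt(s[2]+s[0]**2+s[1]**2)),1)
m=np.zeros(im.shape[:2],np.uint8);m[100:238,402:526]=((hsv[...,1]<60)&(hsv[...,2]>110))[100:238,402:526]
print('ring',circ([cast(c,*p,25) for p in cv2.findNonZero(m)[:,0]]))
m=np.zeros_like(m);m[180:224,278:322]=((hsv[...,1]>100)&(hsv[...,2]<140))[180:224,278:322]
k=max(cv2.findContours(m,0,1)[0],key=cv2.contourArea)[:,0];print('knob px',k.mean(0),'world',circ([cast(c,*p,101) for p in k]))
print('body rim',circ([cast(c,*p,65) for p in((235,193),(301,130),(368,193),(303,261),(254,150),(345,148))]))
C=[cast(c,*p,25) for p in((198,113),(524,68),(537,247),(239,298))];print('plate corners',C,np.mean(C,0));d=C[0]-C[1]+C[3]-C[2];print(d/np.linalg.norm(d))
print('glue cap',cast(c,158,447,168));t=grab('top');print('glue top',cast(t,119,320,168),'mallet',cast(t,75,220,228))
E
```

```text
ring (array([567.2, 126. ]), 61.2)
knob px [300.13461538 201.28846154] world (array([560. , 290.6]), 13.2)
body rim (array([556.7, 291.7]), 57.6)
plate corners [array([643.6, 386.3]), array([672.6,  51.9]), array([475.3,  34. ]), array([448.3, 371.2])] [559.95 210.85]
[-0.0830946   0.99654166]
glue cap [367.1 437.5]
glue top [351.3 434.1] mallet [539.7 514.3]
```

Converted, 159 mm is 0.212, 150 mm is 0.2.

>>> drive_tool(
  increments=[
    [[0.0213,-0.0187,0.0533],0,85],
    [[0.0213,-0.0187,0.12],0,85],
    [[0.0213,-0.0187,0.1733],0,85],
    [[0.0213,-0.0187,0.2],0,85],
    [[0.0213,-0.0187,0.212],0,85],
    [[0.0213,-0.0187,0.212],0,85],
    [[0.0213,-0.0187,0.212],0,40],
    [[0.0213,-0.0187,0.212],0,34],
    [[0.0213,-0.0187,0.212],0,34],
    [[0.0213,-0.0187,0.212],0,34],
  ],
)

```text
t: 4.55
tool_pos: [557.0, 294.7, 101.6]
tcp_rot: [-3.139, 0.129, -0.001]
contact_force: [0.7, 0.1, -0.4]
opening: 0.4
gripper_force: 0.0
```

```bash
python3 - <<'E'
from h import *
c=grab('wrist','w3.png');go((565,127,101,-5))
E
```

```text
at 4.6 [556.9 294.7 101.4] toolx yaw -4.71 F [-1.  -0.  -0.2] open 34.2 tilt [ 2.e-01  1.e-01 -1.e+03]
-> (565, 127, 101, -5) [ 21.8 166.4   0.4] turn 0.005
```

View pics/w3.png

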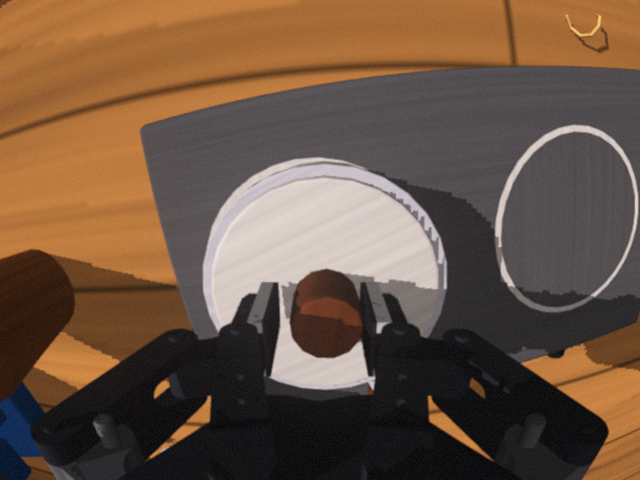

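The knob at (327,322) stands between the pads, nearer the right one. I'll shift 3 mm toward it and close.

Converted, 3 mm is 0.004.

>>> drive_tool(
  increments=[
    [[0,0.004,0],0,34],
    [[0,0.004,0],0,30],
    [[0,0.004,0],0,26],
    [[0,0.004,0],0,26],
    [[0,0.004,0],0,26],
  ],
)

```text
t: 5.22
tool_pos: [556.7, 291.7, 101.5]
tcp_rot: [-3.139, 0.129, -0.0]
contact_force: [-0.8, 0.1, 4.2]
opening: 0.31
gripper_force: 37.2
```

```bash
python3 - <<'E'
from h import *
go((567.4,127,101.4,-5)); print(read_state()['gripper_force'],read_state()['torque'])
E
```

```text
at 5.225 [556.7 291.7 101.5] toolx yaw -4.71 F [-0.8  0.1  4.2] open 26.5 tilt [ 3.e-01  1.e-01 -1.e+03]
-> (567.4, 127, 101.4, -5) [2.420e+01 1.633e+02 1.000e-01] turn 0.005
37.16366529464722 [0.16301889 0.17157154 0.03125359]
```

Converted, 54 mm is 0.072, 40 mm is 0.0533.

>>> drive_tool(
  increments=[
    [[0.0007,0.0053,0.0004],0,26],
    [[0.0024,0.016,0.0007],0,26],
    [[0.0053,0.0347,0.0007],0,26],
    [[0.008,0.0533,0.0007],0,26],
    [[0.0107,0.072,0.0007],0,26],
    [[0.0107,0.072,0.0007],0,26],
    [[0.0107,0.072,0.0007],0,26],
  ],
)

```text
t: 6.1
tool_pos: [561.2, 237.1, 101.5]
tcp_rot: [-3.138, 0.13, -0.003]
contact_force: [0.1, -0.6, 6.4]
opening: 0.316
gripper_force: 37.8
```

```bash
python3 - <<'E'
from h import *
go((567.2,128.2,101,-5)); print(read_state()['gripper_force'],read_state()['torque'])
E
```

```text
at 6.1 [561.2 237.1 101.5] toolx yaw -4.74 F [ 0.1 -0.6  6.4] open 27.0 tilt [ 2.2e+00  4.0e-01 -1.0e+03]
-> (567.2, 128.2, 101, -5) [ 15.  108.1   0.4] turn 0.005
37.76352524757385 [ 0.11848282 -0.07186122 -0.02694135]
```

Converted, 108 mm is 0.144, 106 mm is 0.1413.

>>> drive_tool(
  increments=[
    [[0.0013,0.008,0.0003],0,26],
    [[0.004,0.0267,0.0003],0,26],
    [[0.0067,0.048,0.0003],0,26],
    [[0.0093,0.0693,0.0003],0,26],
    [[0.012,0.0907,0.0003],0,26],
    [[0.016,0.112,0.0003],0,26],
    [[0.0187,0.1307,0.0003],0,26],
    [[0.02,0.1413,0.0003],0,26],
    [[0.02,0.144,0.0003],0,26],
    [[0.02,0.144,0.0003],0,26],
    [[0.02,0.144,0.0003],0,26],
  ],
)

```text
t: 7.48
tool_pos: [567.7, 131.8, 101.5]
tcp_rot: [-3.134, 0.126, -0.006]
contact_force: [0.3, 5.5, 7.2]
opening: 0.312
gripper_force: 37.9
```

```bash
cat > fit.py <<'E'
from h import *
def circ(P):
    P=np.array(P);s=np.linalg.lstsq(np.c_[2*P,np.ones(len(P))],(P**2).sum(1),rcond=None)[0];return s[:2],float(np.sqrt(s[2]+s[0]**2+s[1]**2))
def vacated(c,ctr,r=63):
    "bright low-saturation pixels that fall within 10mm of expected circle"
    hsv=cv2.cvtColor(c['img'],cv2.COLOR_RGB2HSV);f,T=cam(c)
    p=cv2.findNonZero(((hsv[...,1]<70)&(hsv[...,2]>100)).astype(np.uint8))[:,0]
    W=np.array([cast(c,*a,25) for a in p]);k=abs(np.hypot(*(W-ctr).T)-r)<12
    W=W[k]
    for _ in range(4):
        o,rr=circ(W);W=W[abs(np.hypot(*(W-o).T)-rr)<4]
    return o.round(1),round(rr,1),len(W)
E
python3 - <<'E'
from fit import *
go((567.2,128.2,101,-5))
t=grab('top','t2.png');w=grab('wrist','w4.png')
print('vacated top',vacated(t,(553.5,298)),'wrist',vacated(w,(553.5,296)))
a=cv2.resize(t['img'][170:300,150:340],None,fx=2.1,fy=2.1,interpolation=2);b=cv2.resize(w['img'],(400,300))
W=np.zeros((300,800,3),np.uint8);W[:273,:399]=a;W[:,400:]=b;cv2.imwrite('pics/v4.png',W[:,:,::-1])
E
```

```text
at 7.475 [567.7 131.8 101.5] toolx yaw -4.59 F [0.3 5.5 7.2] open 26.6 tilt [    3.8     4.4 -1000. ]
-> (567.2, 128.2, 101, -5) [-0.2  3.6  0.5] turn 0.007
vacated top (array([553.1, 299.4]), 60.9, 261) wrist (array([551.8, 297.8]), 61.5, 2668)
```

View pics/v4.png

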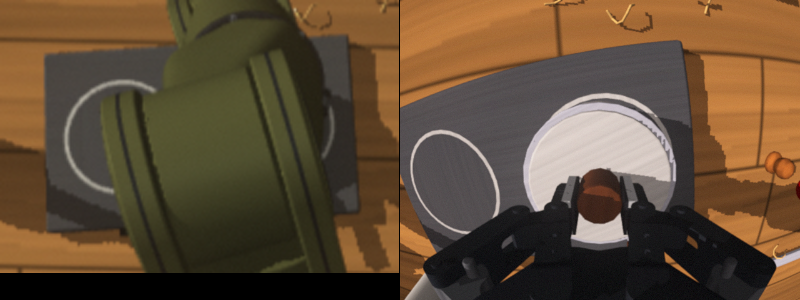

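Converted, 3 mm is 0.004, 1.5 mm is 0.002.

>>> drive_tool(
  increments=[
    [[-0.0007,0.002,0],0,26],
    [[-0.0007,0.004,0],0,26],
    [[-0.0007,0.004,0],0,26],
    [[-0.0007,0.004,0],0,26],
  ],
)

```text
t: 8.07
tool_pos: [567.3, 129.3, 101.6]
tcp_rot: [-3.134, 0.125, -0.007]
contact_force: [0.8, 7.4, 6.9]
opening: 0.312
gripper_force: 37.7
```

```bash
python3 - <<'E'
from h import *
go((567.2,128.2,101,-5))
E
```

```text
at 8.075 [567.3 129.3 101.6] toolx yaw -4.56 F [0.8 7.4 6.9] open 26.7 tilt [    4.7     5.1 -1000. ]
-> (567.2, 128.2, 101, -5) [-0.   1.1  0.6] turn 0.008
```

Converted, -160 mm is -0.2133, -100 mm is -0.1333.

>>> drive_tool(
  increments=[
    [[0,0,0],0,34],
    [[0,0,0],0,38],
    [[0,0,0],0,50],
    [[0,0,-0.0133],0,60],
    [[0,0,-0.0667],0,60],
    [[-0.0133,0,-0.1333],0,70],
    [[-0.0267,0,-0.2133],0,85],
    [[-0.0267,0,-0.2133],0,85],
    [[-0.0267,0,-0.2133],0,85],
  ],
)

```text
t: 9.2
tool_pos: [545.2, 126.6, 260.7]
tcp_rot: [3.138, -0.13, -0.0]
contact_force: [0.1, -0.9, -0.1]
opening: 0.994
gripper_force: 0.0
```

```bash
python3 - <<'E'
from fit import *
go((519.5,-297,200,10.2))
w=grab('wrist','w5.png')
hsv=cv2.cvtColor(w['img'],cv2.COLOR_RGB2HSV)
print('vac',vacated(w,(553,298)))
cv2.imwrite('pics/v5.png',w['img'][60:360,:,::-1])
E
```

```text
at 9.2 [545.2 126.6 260.7] toolx yaw -4.73 F [ 0.1 -0.9 -0.1] open 84.8 tilt [-1.e-01 -4.e-01 -1.e+03]
-> (519.5, -297, 200, 10.2) [  9.3 424.2  60.9] turn -0.261
vac (array([552. , 297.1]), 61.2, 1686)
```

View pics/v5.png

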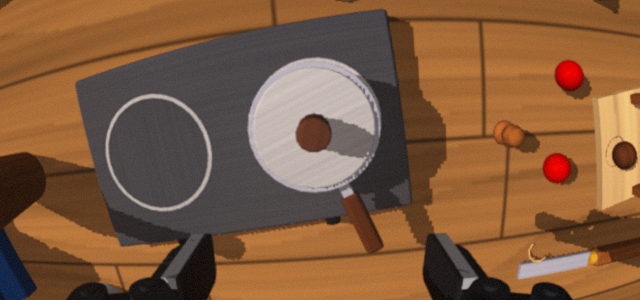

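The pan now stands on the right ring at (314,192) in the full frame, and the vacated ring at (158,212) is clear. I'll check how well the pan is centred.

```bash
python3 - <<'E'
from fit import *
s=read_state();w=grab('wrist')
C=[cast(w,u,v+60,25) for u,v in((77,82),(385,10),(411,203),(120,245))];d=C[0]-C[1]+C[3]-C[2];d/=np.linalg.norm(d);ctr=np.mean(C,0)
print('plate ctr',ctr,d,'rings',ctr+85*d,ctr-85*d,'from vacated',np.array([552,297.1])-170*d)
print('rim',circ([cast(w,u,v+60,65) for u,v in((248,124),(314,58),(381,124),(314,191),(268,77),(361,77))]))
print('knob',cast(w,314,192,101))
t=grab('top','t3.png');print('top knob/rim?')
hsv=cv2.cvtColor(t['img'],cv2.COLOR_RGB2HSV);print(vacated(t,(553,299)))
E
```

```text
plate ctr [559.5   210.025] [-0.08630632  0.99626865] rings [552.16396255 294.70783506] [566.83603745 125.34216494] from vacated [566.6720749  127.73432987]
rim (array([569.65163883, 127.15378346]), 57.60568351031402)
knob [570.8 126.9]
top knob/rim?
(array([553.1, 299.5]), 60.9, 348)
```

Converted, 424 mm is 0.5653, 61 mm is 0.0813, -0.261 rad is -0.0831.

>>> drive_tool(
  increments=[
    [[0.012,0.5653,0],-0.0831,85],
    [[0.012,0.5653,0],-0.0831,85],
    [[0.012,0.5653,0],-0.0831,85],
    [[0.012,0.5653,0],-0.0831,85],
    [[0.012,0.5653,0.0267],-0.0831,85],
    [[0.012,0.5653,0.0533],-0.0831,85],
    [[0.012,0.5653,0.0813],-0.0831,85],
    [[0.012,0.5653,0.0813],-0.0831,85],
    [[0.012,0.5653,0.0813],-0.0831,85],
    [[0.012,0.5653,0.0813],-0.0831,85],
    [[0.012,0.5653,0.0813],-0.0831,85],
  ],
)

```text
t: 10.72
tool_pos: [520.6, -295.0, 200.3]
tcp_rot: [3.129, 0.284, 0.002]
contact_force: [0.5, -0.6, 0.1]
opening: 0.999
gripper_force: 0.0
```

```bash
python3 - <<'E'
from h import *
go((519.5,-297,89.5,10.2))
w=grab('wrist','w6.png')
E
```

```text
at 10.725 [ 520.6 -295.   200.3] toolx yaw 10.38 F [ 0.5 -0.6  0.1] open 85.3 tilt [    1.2     0.  -1000. ]
-> (519.5, -297, 89.5, 10.2) [ -1.5   1.8 110.8] turn 0.003
```

View pics/w6.png

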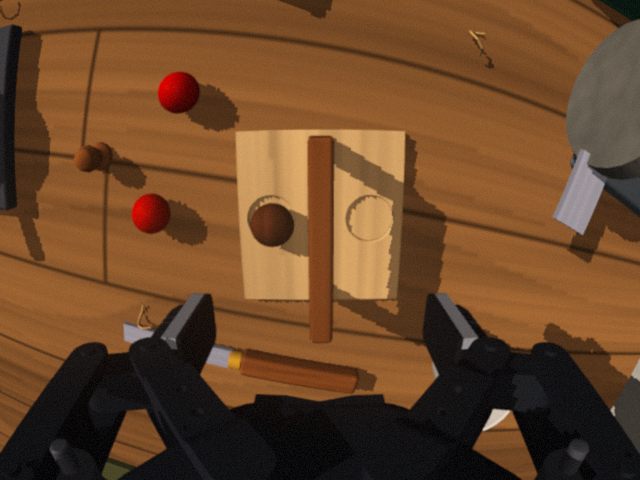

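The bar is at column 320, rows 137 to 343, vertical in the picture and midway between the pads. The ball is at (272,225) in the left pocket.

```bash
python3 - <<'E'
from h import *
w=grab('wrist');B=[cast(w,320,137,96),cast(w,320,343,96)];c=np.mean(B,0);print(B,c,np.degrees(np.arctan2(*(B[0]-B[1])[::-1])))
T=[cast(w,*p,12) for p in((236,131),(406,131),(397,299),(245,299))];print(np.mean(T,0))
go((*c,89.5,10.3))
E
```

```text
[array([ 587.9, -285. ]), array([ 450.7, -310.3])] [ 519.3  -297.65] 10.4481039854061
[ 518.625 -298.95 ]
at 10.825 [ 520.3 -295.5  200.2] toolx yaw 10.34 F [ 0.3 -0.9 -0.2] open 84.9 tilt [ 8.e-01 -2.e-01 -1.e+03]
-> (np.float64(519.3), np.float64(-297.65), 89.5, 10.3) [ -1.4   1.9 110.7] turn 0.001
```

Converted, 111 mm is 0.148, 110 mm is 0.1467.

>>> drive_tool(
  increments=[
    [[-0.002,0.0027,0.0533],0,85],
    [[-0.002,0.0027,0.1067],0,85],
    [[-0.002,0.0027,0.1333],0,85],
    [[-0.002,0.0027,0.1467],0,70],
    [[-0.002,0.0027,0.148],0,50],
    [[-0.002,0.0027,0.148],0,35],
    [[-0.002,0.0027,0.148],0,26],
    [[-0.002,0.0027,0.148],0,22],
    [[-0.002,0.0027,0.148],0,19],
    [[-0.002,0.0027,0.148],0,16],
    [[-0.002,0.0027,0.148],0,10],
    [[-0.002,0.0027,0.148],0,10],
  ],
)

```text
t: 12.32
tool_pos: [518.7, -297.8, 88.9]
tcp_rot: [-3.128, -0.282, -0.0]
contact_force: [-1.7, 4.5, 4.1]
opening: 0.178
gripper_force: 59.5
```

Converted, -20 mm is -0.0267, -18 mm is -0.024.

>>> drive_tool(
  increments=[
    [[0,0,0],0,5],
    [[0,0,-0.0007],0,5],
    [[0,0,-0.0027],0,5],
    [[0,0,-0.0067],0,5],
    [[0,0,-0.012],0,5],
    [[0,0,-0.0187],0,5],
    [[0,0,-0.024],0,5],
    [[0,0,-0.0267],0,5],
    [[0,0,-0.0267],0,5],
    [[0,0,-0.0267],0,5],
  ],
)

```text
t: 13.58
tool_pos: [518.5, -298.5, 108.5]
tcp_rot: [-3.129, -0.28, 0.0]
contact_force: [0.1, 0.3, -3.2]
opening: 0.174
gripper_force: 58.4
```

```bash
python3 - <<'E'
from h import *
go((552.5,297.5,240,10.3)); print(read_state()['torque'])
w=grab('wrist');s=grab('scene');a=cv2.resize(w['img'],(400,300));b=cv2.resize(s['img'][170:310,110:310],(400,280))
W=np.zeros((300,800,3),np.uint8);W[:,:400]=a;W[:280,400:]=b;cv2.imwrite('pics/v7.png',W[:,:,::-1])
E
```

```text
at 13.575 [ 518.5 -298.5  108.5] toolx yaw 10.24 F [ 0.1  0.3 -3.2] open 14.9 tilt [-2.e-01  0.e+00 -1.e+03]
-> (552.5, 297.5, 240, 10.3) [ 139.4 -580.5 -131.5] turn -0.001
[ 0.00026722 -0.01737268  0.02496212]
```

View pics/v7.png

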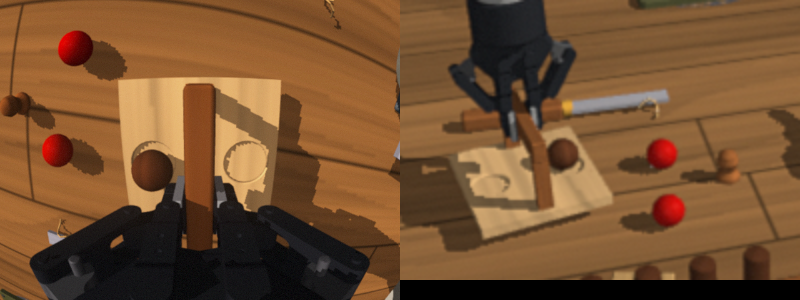

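The tray is up 20 mm and level, with the ball in its pocket. I'll lift gently to height before carrying it across.

Converted, -156 mm is -0.208, -151 mm is -0.2013.

>>> drive_tool(
  increments=[
    [[0,0,-0.0067],0,5],
    [[0,0,-0.0187],0,5],
    [[0,0,-0.036],0,5],
    [[0,0,-0.0573],0,5],
    [[0,0,-0.08],0,5],
    [[0,0,-0.104],0,5],
    [[0,0,-0.128],0,5],
    [[0,0,-0.1507],0,5],
    [[0,0,-0.172],0,5],
    [[0,0,-0.1893],0,5],
    [[0,0,-0.2013],0,5],
    [[0,0,-0.208],0,5],
  ],
)

```text
t: 15.18
tool_pos: [518.6, -298.6, 265.1]
tcp_rot: [3.129, 0.281, 0.0]
contact_force: [-0.4, 0.4, -3.0]
opening: 0.176
gripper_force: 58.5
```

Converted, -289.8 mm is -0.3864, -260.6 mm is -0.3475.

>>> drive_tool(
  increments=[
    [[0.0019,-0.0077,0],0,5],
    [[0.0056,-0.0233,0],0,5],
    [[0.0112,-0.0467,0],0,5],
    [[0.0187,-0.0777,0],0,5],
    [[0.0273,-0.1141,0],0,5],
    [[0.0368,-0.1529,0],0,5],
    [[0.0461,-0.1919,0],0,5],
    [[0.0555,-0.2308,0],0,5],
    [[0.0648,-0.2697,0],0,5],
    [[0.0741,-0.3085,0],0,5],
    [[0.0835,-0.3475,0],0,5],
    [[0.0928,-0.3864,0],0,5],
  ],
)

```text
t: 16.68
tool_pos: [535.0, 1.6, 264.5]
tcp_rot: [-3.128, -0.283, 0.001]
contact_force: [-0.1, -0.5, -2.6]
opening: 0.182
gripper_force: 58.6
```

Converted, -288.8 mm is -0.3851, -282 mm is -0.376.

>>> drive_tool(
  increments=[
    [[0.0093,-0.0389,0],0,5],
    [[0.0187,-0.0777,0],0,5],
    [[0.028,-0.1167,0],0,5],
    [[0.0373,-0.1556,0],0,5],
    [[0.0467,-0.1945,0],0,5],
    [[0.056,-0.2333,0],0,5],
    [[0.0653,-0.2723,0],0,5],
    [[0.0737,-0.3073,0],0,5],
    [[0.0807,-0.3359,0],0,5],
    [[0.0863,-0.3592,0],0,5],
    [[0.0903,-0.376,0],0,5],
    [[0.0925,-0.3851,0],0,5],
  ],
)

```text
t: 18.18
tool_pos: [552.5, 296.0, 264.5]
tcp_rot: [3.129, 0.281, -0.0]
contact_force: [1.0, 0.6, -3.0]
opening: 0.18
gripper_force: 58.6
```

```bash
python3 - <<'E'
from h import *
go((552.5,297.5,264,10.3))
E
```

```text
at 18.175 [552.5 296.  264.5] toolx yaw 10.25 F [ 1.   0.6 -3. ] open 15.4 tilt [-1.e-01 -4.e-01 -1.e+03]
-> (552.5, 297.5, 264, 10.3) [ 0.3 -1.5  0.5] turn -0.001
```

Converted, -1.5 mm is -0.002, -1 mm is -0.0013.

>>> drive_tool(
  increments=[
    [[0.0004,-0.0013,0.0004],0,5],
    [[0.0004,-0.002,0.0007],0,5],
    [[0.0004,-0.002,0.0007],0,5],
    [[0.0004,-0.002,0.0007],0,5],
    [[0.0004,-0.002,0.0007],0,5],
    [[0.0004,-0.002,0.0007],0,5],
    [[0.0004,-0.002,0.0007],0,5],
    [[0.0004,-0.002,0.0007],0,5],
  ],
)

```text
t: 19.18
tool_pos: [552.5, 297.1, 264.1]
tcp_rot: [3.129, 0.281, 0.0]
contact_force: [0.2, -0.4, -2.0]
opening: 0.176
gripper_force: 58.6
```

```bash
python3 - <<'E'
from h import *
go((552.5,297.5,264,10.3))
w=grab('wrist');s=grab('scene');a=cv2.resize(w['img'],(400,300));b=cv2.resize(s['img'][100:290,260:513],(400,300))
cv2.imwrite('pics/v8.png',np.hstack([a,b])[:,:,::-1])
E
```

```text
at 19.175 [552.5 297.1 264.1] toolx yaw 10.25 F [ 0.2 -0.4 -2. ] open 15.0 tilt [ 1.e-01 -1.e-01 -1.e+03]
-> (552.5, 297.5, 264, 10.3) [ 0.  -0.4  0.1] turn -0.001
```

View pics/v8.png

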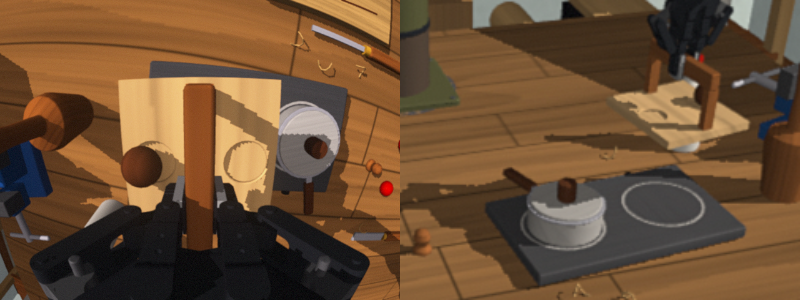

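The tray is level above the vacated ring, and the pan is inside the other ring. The ball is at (142,167), at the left side of its pocket but still inside. I'll check that it is at rest before handing in.

>>> drive_tool(
  increments=[
    [[0,0,0],0,5],
    [[0,0,0],0,5],
    [[0,0,0],0,5],
    [[0,0,0],0,5],
    [[0,0,0],0,5],
    [[0,0,0],0,5],
    [[0,0,0],0,5],
    [[0,0,0],0,5],
  ],
)

```text
t: 20.27
tool_pos: [552.5, 297.1, 264.1]
tcp_rot: [3.129, 0.281, 0.0]
contact_force: [1.0, -0.6, -2.8]
opening: 0.177
gripper_force: 58.6
```

```bash
python3 - <<'E'
from h import *
import cv2
go((552.5,297.5,264,10.3))
a=cv2.resize(camera('wrist')['img'],(400,300));o=cv2.imread('pics/v8.png')[:,:400,::-1]
for i in(o,a):
    h=cv2.cvtColor(np.ascontiguousarray(i),cv2.COLOR_RGB2HSV)[135:200,115:178];m=((h[...,2]<110)&(h[...,1]>90)).astype(np.uint8)
    k=max(cv2.findContours(m,0,2)[0],key=cv2.contourArea);print(cv2.minEnclosingCircle(k))
E
```

```text
at 20.275 [552.5 297.1 264.1] toolx yaw 10.25 F [ 1.  -0.6 -2.8] open 15.1 tilt [    0.    -0. -1000.]
-> (552.5, 297.5, 264, 10.3) [ 0.1 -0.4  0.1] turn -0.001
((27.0, 20.5), 33.90068817138672)
((26.0, 21.5), 33.738059997558594)
```

```bash
python3 -c "
from rig import *
print(job_done())"
```

```text
the job is handed in; nothing more can be done
None
```

I handed the job in at about 20 s: the pan was slid to within about 3 mm of the empty ring's centre, and the gripper is holding the tray level, about 15 cm above the ring the pan left, with the ball in its pocket.

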